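# Take the spent tape roll off its leaning spindle

### The job

The thin, nearly used-up roll of indicator tape (blue core) has to come off its leaning spindle. Turn the orange retaining latch over it (it has a black knob) until its arm points at the white index nub, draw the roll off along the spindle, and lay it flat and centred on the round blue pad in the metal tray without dropping it. Leave that latch at the nub, and leave the full roll, its latch and everything else as they are.

Things in the scene. Friction and masses are not known exactly. Their poses are not given: they have to be found in the camera images.
- stand_a: stand of the spent roll: grey steel base plate 140x110 mm with an aluminium deck above it that leans 25 deg towards the stand's front (its -x). Origin under the middle of the base, z up, front faces -x; fixed. It carries spindle_a.
- spindle_a: leaning frame fixed on stand_a: origin where the spindle axis meets the deck; z up along the spindle (25 deg from vertical, towards the front), x up the slope, y across. Deck at z=0, 80 mm wide, x=-38 to 78 mm, 9 mm tear bar at its low edge. Hub radius 20 mm, z=0 to 18 mm; steel spindle radius 10.5 mm up to z=54 mm. The spent roll sits on the hub, z=18 to 42 mm.
- latch_a (a joint): latch over the spent roll: angle (rad) about spindle_a's z at x=58 mm, y=0, counter-clockwise from above. At 0 the orange arm (46 mm long, 11 wide, z=45 to 50 mm, 3 mm above the roll) points at the spindle and blocks the roll; at 1.25 it points at the white nub and the roll is free. Stays where left; stops -0.6 and 2.0
- index_a (a point): top of the white index nub of stand a, 7 mm square, at x=41, y=-52, z=50 mm of spindle_a, on the end of a dark tongue (8 mm wide, z=38 to 43 mm) from the latch pillar; fixed
- latch_a_grip (a point): middle of the black knob on latch_a's hinge axis: a bar 12 mm wide, 30 mm long (along the arm), 23 mm tall (z = 50 to 73 mm in the spindle frame, this point at 63 mm); axes: z along the hinge, -x along the arm towards its tip
- latch_a_tip (a point): tip of latch_a's orange arm, 46 mm from the hinge axis
- stand_b: stand of the full roll: grey steel base plate 140x110 mm with an aluminium deck above it that leans 25 deg towards the stand's front (its -x). Origin under the middle of the base, z up, front faces -x; fixed. It carries spindle_b. Looks the same as stand_a; which of the two stands is on the left varies.
- spindle_b: leaning frame fixed on stand_b: origin where the spindle axis meets the deck; z up along the spindle (25 deg from vertical, towards the front), x up the slope, y across. Deck at z=0, 80 mm wide, x=-38 to 78 mm, 9 mm tear bar at its low edge. Hub radius 20 mm, z=0 to 18 mm; steel spindle radius 10.5 mm up to z=54 mm. The full roll sits on the hub, z=18 to 42 mm. To be left alone.
- latch_b_tip (a point): tip of the same kind of latch on stand b, to be left alone
- spent_roll: nearly used-up tape roll: blue core with a thin tan layer, 52 mm outside diameter, bore 25 mm, 24 mm tall, about 40 g. Origin at the centre of its underside, z along its axis. At the start it sits on spindle_a
- spent_roll_mid (a point): centre of the spent roll (on the axis at mid height, 12 mm above its underside)
- full_roll: full tape roll, green core, tan tape, 66 mm outside diameter, 24 mm tall, origin at the centre of its underside; it sits on spindle_b and stays there
- tray: shallow open aluminium tray, fixed, 150 (its x) x 290 (its y) x 22 mm, walls and floor 4 mm thick; origin under its centre. Three spots in a row along its y, 88 mm apart, hold the pad, the study model and the teal case in varying order
- pad: round blue pad, fixed on the tray floor, 80 mm diameter, 3 mm thick, origin at the centre of its underside (the tray's floor, 4 mm above the worktop)
- study_model: plaster dental study model with pink gums, 52x62x33 mm, stands loose in the tray, origin at the centre of its underside; leave it
- teal_case: teal case, 42x64x33 mm, stands loose in the tray, origin at the centre of its underside; leave it
- squeeze_bottle: pale squeeze bottle with a white nozzle, 58 mm diameter, 190 mm tall, loose, stands between the stands and the sealer; origin at the centre of its underside; leave it
- pen: marker pen with a blue cap, 135 mm long, 16 mm thick, lying on the worktop, loose; leave it
- impression_tray: metal impression tray, 74x80x16 mm, lying on the worktop, loose; leave it
- paper_tape: roll of masking tape, 103 mm across, 25 mm high, lying on the worktop, loose; leave it
Things that resemble listed ones, but are neither listed nor needed, are in the scene too. What is shaped like the spent_roll but red is not meant.

How it is judged:
By the outcome, as a careful person would: the job done as asked, in the order asked, and still so for the second after the job is handed in, with the robot touching nothing.
It also fails if it takes over 61 s, if anything falls off the work surface, if the arm or the gripper's body presses on something with over 40 N, if the wrist force passes 120 N, or if a joint passes its speed limit or range.

### The arm

A 6-joint arm with a two-finger parallel gripper is mounted at the origin on a cart in front of the work surface, level with it; the furniture and walls round the work are solid. World frame = base frame: x ahead of the robot, y to its left, z up, the work surface at z = 0. Lengths are in m, angles in rad, forces in N, time in s.
With the tool pointing down it reaches from about 0.25 to 0.725 m from the base axis. Payload 4 kg.
Tool frame: the origin (TCP) lies at the very end of the fingers, on their centre line; the grasp point (between the pads) lies 19 mm behind it; z points along the fingers, y is the line along which they close (so a half turn about z gives the same grasp; the last joint's range is limited). The gripper opens to 85 mm and grips with 20 to 120 N. Pads are 22 mm wide; open, the fingers measure 114 mm over their backs; the gripper's body (76 mm by 85 mm) begins 54 mm behind the grasp point. The pads swing forward as they close: fully open they stand 13 mm farther back than shut.
Start: joints at [1.254, 0.241, 0.005, 1.335, 0, 1.571], TCP at [0.156, 0.475, 0.231] pointing down, gripper open.
Joint ranges: [-2.72, 2.72], [-1.05, 1.87], [-1.09, 1.28], [-1.99, 2.15], [-1.42, 1.44], [-3.14, 3.14]. Speed limits (rad/s): [2.79, 2.79, 3.14, 3.14, 3.14, 3.14].

### API

Orientations are given as a unit quaternion [x, y, z, w].
In Python, from workcell import monitor, viewer, job gives the robot as it stands.
- The arm moves only by the tool arm_command, never from a script. Its argument "increments" is a list of rows, each an object of numbers: "dx", "dy", "dz": the shift along the tool's x, y, z in cm; "wx", "wy", "wz": the turn, a rotation vector about the tool's x, y, z in rad; "grip": the finger opening in cm, from 0 to 8.54. In form: [{"dx": .., "dy": .., "dz": .., "wx": .., "wy": .., "wz": .., "grip": ..}, ...]. A call has 1 to 10 rows; each row is the pose to reach, as a shift and turn from the pose commanded when the call began, along the tool's axes at that moment; what a row does not reach only later rows make up. A row lasts 1/10 s, in which the tool goes at most 50 mm and 8.59 degrees, less where a joint would pass 70% of its speed; a pose out of reach is approached as far as the arm can. A call with a gripper value outside its range is refused whole. The fingers move at their own pace and stop on an object; the grip force is fixed at half the most. Time passes only in rows, so rows that repeat a pose let the fingers close. It gives the time, the measured TCP pose, the force, the opening and the grip force at its end, in the units of the state.
- monitor.get_obs(): the state, without advancing time (a new reading comes with each control period).
- viewer.camera(name): name is "scene" or "top" or "wrist"; returns (picture, depth): 400x640x3 uint8, red, green, blue; 400x640 float32, m along the optical axis (not along the pixel's ray), 0 where there is no reading.
- viewer.get_calibration(name): a dict with "fovy" (degrees; the focal length in pixels is half the picture's height over the tangent of half this angle, whatever the lens; pixels are square), "cx", "cy" (the principal point, pixels), "dist_coeffs" ([k1, k2, p1, p2, k3] as OpenCV has them; the pictures are not rectified), "view" (4x4, takes a point from world to camera coordinates). Camera axes: x right, y up, looking along -z (the intrinsics and any distortion apply to the point x, -y, -z); pixel columns grow to the right and rows downward; lengths in m; the calibration is good to about 2 mm. A picture is of the moment at which its call begins: read the wrist's pose just before it. get_calibration takes no time and is no camera call; for the wrist camera it gives the pose at the moment of the call.
- job.job_done(): hands the job in; it is judged then, once.
The state is a dict: "clock": time; "joint_pos": joint angles; "joint_vel": joint speeds; "tau": joint torques, N m; "eef_pos": TCP position; "tool_rot": TCP orientation; "ft_force": force on the tool from outside, world axes, zero at the start; "ft_torque": the same for the moment, N m; "grip_width": finger opening in m; "grasp_force": force on a finger pad.
Only numpy, scipy, OpenCV 4.12 (cv2) and the standard library are available. Lean on these libraries where they do the work, as an engineer would, in place of code of your own. Each camera call takes 0.05 s, during which the arm holds its last target. There are 200 camera calls.

## Working session

There is one attempt and no reset: what is moved stays moved. The work goes in short steps, Python scripts to look and compute and a tool call to move; the robot and the scene stay as the last step left them, time stands still between calls to the robot, and variables do not carry over. Pictures are saved under pics/ and viewed, at most 10 in all, crops included, and the job is handed in when it is done.

Besides the shell and the picture viewer there is one more tool, called in YAML: its name, and indented under it one key for each argument. arm_command: Moves the arm, as the interface text tells. Its arguments: {"type":"object","properties":{"increments":{"type":"array","items":{"type":"object","properties":{"dx":{"type":"number"},"dy":{"type":"number"},"dz":{"type":"number"},"wx":{"type":"number"},"wy":{"type":"number"},"wz":{"type":"number"},"grip":{"type":"number"}}}}},"required":["increments"]}

```bash
mkdir -p pics; cat > h.py <<'E'
import numpy as np, cv2, pickle
from workcell import monitor, viewer, job
def grab(n):
    c=viewer.get_calibration(n); p,d=viewer.camera(n); return p,d,c
def cloud(d,c):
    H,W=d.shape; f=H/2/np.tan(np.radians(c["fovy"])/2)
    K=np.array([[f,0,c["cx"]],[0,f,c["cy"]],[0,0,1.]])
    u,v=np.meshgrid(np.arange(W),np.arange(H))
    n=cv2.undistortPoints(np.stack([u,v],-1).reshape(-1,1,2).astype(float),K,np.array(c["dist_coeffs"],float)).reshape(H,W,2)
    P=np.stack([n[...,0]*d,-n[...,1]*d,-d,np.ones_like(d)],-1)
    return (P@np.linalg.inv(np.array(c["view"])).T)[...,:3]
E
python3 - <<'E'
from h import *
o=monitor.get_obs(); print({k:np.round(v,3) for k,v in o.items()})
D={}
for n in("scene","top"):
    D[n]=grab(n); cv2.imwrite(f"pics/{n}0.png",D[n][0][...,::-1]); print(n,D[n][2])
pickle.dump(D,open("d0.pkl","wb"))
E
```

```text
{'clock': np.float64(0.0), 'joint_pos': array([1.254, 0.241, 0.004, 1.335, 0.   , 1.571]), 'joint_vel': array([-0.001,  0.001, -0.   , -0.001,  0.001,  0.002]), 'tau': array([ 0.0000e+00, -3.7232e+01,  2.5241e+01,  1.7000e-02,  0.0000e+00,
        0.0000e+00]), 'eef_pos': array([0.156, 0.474, 0.23 ]), 'tool_rot': array([ 0.158,  0.987, -0.001, -0.   ]), 'ft_force': array([-0.534,  0.628, -0.706]), 'ft_torque': array([-0.031, -0.022, -0.004]), 'grasp_force': np.float64(0.0), 'grip_width': np.float64(0.085)}
scene {'fovy': 56.811752765947546, 'cx': 317.3565323298128, 'cy': 201.96266272273277, 'dist_coeffs': array([-0.04971673,  0.        ,  0.        ,  0.        ,  0.        ]), 'view': array([[ 0.88040403, -0.47412368, -0.00977181, -0.47940833],
       [ 0.37805119,  0.68926808,  0.61805082, -0.26632412],
       [-0.28629713, -0.54782867,  0.78607741, -0.90222528],
       [ 0.        ,  0.        ,  0.        ,  1.        ]])}
top {'fovy': 46.09620545243706, 'cx': 328.58223495030734, 'cy': 196.38729963100874, 'dist_coeffs': array([-0.03524219,  0.        ,  0.        ,  0.        ,  0.        ]), 'view': array([[ 2.78566960e-03, -9.99957488e-01, -8.78985121e-03,
         2.22490138e-02],
       [ 9.81983666e-01,  1.07457318e-03,  1.88962761e-01,
        -5.70887115e-01],
       [-1.88945282e-01, -9.15787814e-03,  9.81944914e-01,
        -1.24021383e+00],
       [ 0.00000000e+00,  0.00000000e+00,  0.00000000e+00,
         1.00000000e+00]])}
```

View pics/scene0.png

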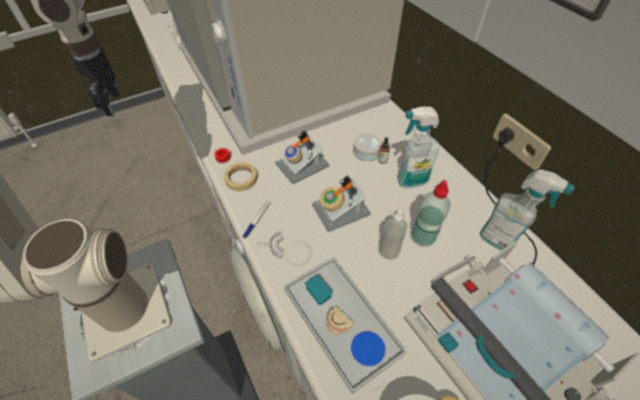

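View pics/top0.png

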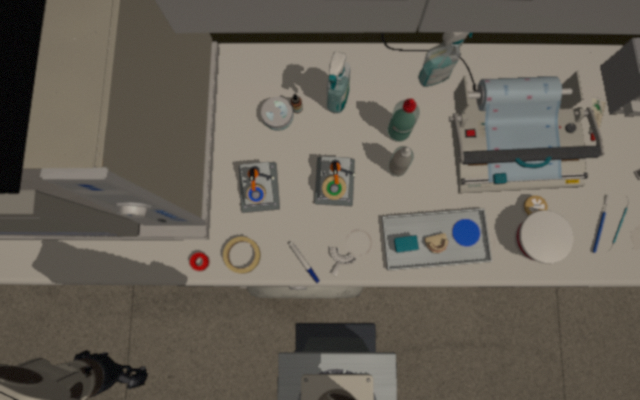

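Spent-roll stand is at top (258,187) / scene (302,157); full roll at top (335,180); pad at top (466,233); red decoy at (200,261). I'll measure by colour masks and depth next.

```bash
python3 - <<'E'
from h import *
D=pickle.load(open("d0.pkl","rb"))
R={"top":(235,155,285,215),"scene":(270,125,335,185)}
ims=[]
for n in D:
    p,d,c=D[n]; W=cloud(d,c); hsv=cv2.cvtColor(p,cv2.COLOR_RGB2HSV)
    h,s,v=hsv[...,0].astype(int),hsv[...,1],hsv[...,2]
    x0,y0,x1,y1=R[n]; m=np.zeros(d.shape,bool); m[y0:y1,x0:x1]=1
    blue=(h>100)&(h<130)&(s>120)
    def st(name,M):
        P=W[M&(d>0)]; print(n,name,M.sum(),"px",np.round(np.argwhere(M).mean(0)[::-1],1),"med",np.round(np.median(P,0),4),"min",np.round(P.min(0),3),"max",np.round(P.max(0),3))
    st("core",blue&m)
    st("orange",(h>4)&(h<16)&(s>170)&(v>100)&m)
    # pad: largest blue comp
    k,l,S,C=cv2.connectedComponentsWithStats(blue.astype(np.uint8)); i=1+np.argmax(S[1:,4]); st("pad",l==i)
    # plate: z 2-12mm, from depth, dark
    pl=m&(W[...,2]>0.003)&(W[...,2]<0.02); st("low",pl)
    if pl.sum()>20: print(cv2.minAreaRect(W[pl][:,:2].astype(np.float32)*1000))
    t=p[y0:y1,x0:x1,::-1]; ims.append(cv2.resize(t,(390,390*t.shape[0]//t.shape[1]),interpolation=cv2.INTER_CUBIC)[:470])
hh=max(i.shape[0] for i in ims)
cv2.imwrite("pics/crop0.png",np.hstack([cv2.copyMakeBorder(i,0,hh-i.shape[0],0,0,0) for i in ims]))
E
```

```text
scene core 34 px [290.9 153.3] med [0.5671 0.2129 0.0805] min [0.556 0.204 0.071] max [0.588 0.231 0.093]
scene orange 41 px [301.7 140.8] med [0.6142 0.2189 0.1131] min [0.583 0.21  0.098] max [0.628 0.227 0.124]
scene pad 895 px [367.7 348.3] med [ 0.4781 -0.3652  0.0077] min [ 0.441 -0.402  0.002] max [ 0.516 -0.326  0.012]
scene low 861 px [301.8 162.2] med [0.6095 0.1969 0.0146] min [0.485 0.11  0.003] max [0.77  0.368 0.02 ]
((631.0027465820312, 269.086181640625), (279.224609375, 211.51853942871094), 66.26426696777344)
top core 76 px [256.  194.8] med [0.5688 0.2157 0.0834] min [0.556 0.202 0.074] max [0.587 0.238 0.092]
top orange 46 px [254.1 180.2] med [0.5992 0.2225 0.1048] min [0.582 0.213 0.089] max [0.63 0.23 0.12]
top pad 565 px [465.8 232.3] med [ 0.478  -0.3631  0.0063] min [ 0.441 -0.401 -0.   ] max [ 0.516 -0.326  0.018]
top low 750 px [262.1 191.1] med [0.583  0.1926 0.0136] min [0.529 0.151 0.003] max [0.704 0.298 0.02 ]
((616.3965454101562, 224.17208862304688), (175.9840087890625, 143.4661407470703), 1.2615272998809814)
```

View pics/crop0.png

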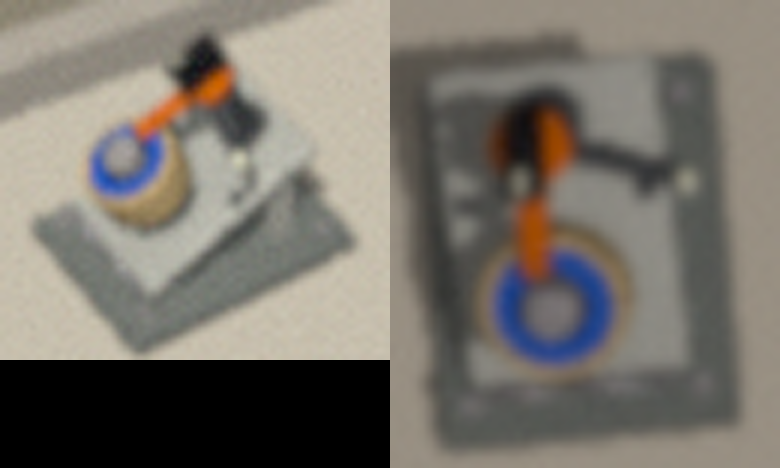

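Both views agree: roll core top around (0.568, 0.214, 0.083), pad (0.478, -0.364). The stand is yawed slightly, with its front towards the robot and the nub at -y. I'll move the wrist above it for a closer look.

```bash
cat >> h.py <<'E'
from scipy.spatial.transform import Rotation as Rot
def delta(p,R,o=None):
    o=o or monitor.get_obs(); R0=Rot.from_quat(o["tool_rot"])
    d=R0.inv().apply(np.array(p)-o["eef_pos"])*100; w=(R0.inv()*R).as_rotvec()
    print("d cm",np.round(d,2),"w",np.round(w,4)); return d,w
def frame(psi,tilt=np.radians(25)):
    return Rot.from_euler("ZY",[psi,-tilt])   # spindle frame
FLIP=Rot.from_euler("y",np.pi)  # tool x=-X,y=Y,z=-Z
E
python3 - <<'E'
from h import *
F=frame(0.07)
delta([0.33,0.22,0.26],F*FLIP)
delta([0.49,0.215,0.24],F*FLIP)
E
```

```text
d cm [-24.5  -18.76  -2.91] w [-0.0862 -0.4312 -0.3802]
d cm [-39.86 -14.25  -0.92] w [-0.0862 -0.4312 -0.3802]
```

arm_command:
  increments:
    - {"dx": -4, "dy": -4, "dz": -1, "wx": -0.014, "wy": -0.072, "wz": -0.063}
    - {"dx": -8, "dy": -8, "dz": -1.5, "wx": -0.029, "wy": -0.144, "wz": -0.127}
    - {"dx": -12, "dy": -11, "dz": -2, "wx": -0.043, "wy": -0.216, "wz": -0.19}
    - {"dx": -16, "dy": -14, "dz": -2.5, "wx": -0.057, "wy": -0.287, "wz": -0.253}
    - {"dx": -20.5, "dy": -16.5, "dz": -2.9, "wx": -0.072, "wy": -0.359, "wz": -0.317}
    - {"dx": -24.5, "dy": -18.7, "dz": -2.9, "wx": -0.0862, "wy": -0.4312, "wz": -0.3802}
    - {"dx": -29, "dy": -17.5, "dz": -2.4, "wx": -0.0862, "wy": -0.4312, "wz": -0.3802}
    - {"dx": -33, "dy": -16.2, "dz": -1.9, "wx": -0.0862, "wy": -0.4312, "wz": -0.3802}
    - {"dx": -37, "dy": -15, "dz": -1.4, "wx": -0.0862, "wy": -0.4312, "wz": -0.3802}
    - {"dx": -39.9, "dy": -14.2, "dz": -0.9, "wx": -0.0862, "wy": -0.4312, "wz": -0.3802}

```text
validation failed for argument at $.in...
```

```bash
python3 - <<'E'
from h import *
o=monitor.get_obs(); print(o["clock"],np.round(o["joint_pos"],3),np.round(o["joint_vel"],2),np.round(o["eef_pos"],4))
delta([0.49,0.215,0.24],frame(.07)*FLIP)
D=grab("wrist"); pickle.dump(D,open("w1.pkl","wb")); cv2.imwrite("pics/w1.png",D[0][...,::-1])
E
```

```text
0.1 [ 1.254  0.241  0.004  1.335 -0.     1.571] [ 0. -0.  0.  0. -0.  0.] [0.1556 0.4746 0.2305]
d cm [-39.86 -14.25  -0.92] w [-0.0862 -0.4312 -0.3802]
```

View pics/w1.png

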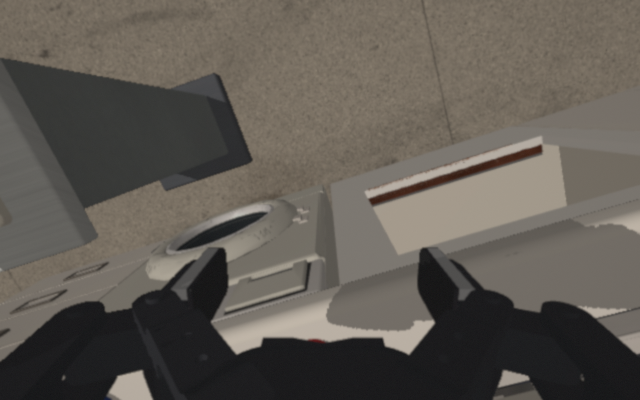

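The call was refused by validation and the wrist picture only shows the cart, the counter edge and the fingers at its bottom, so the camera sits on the tool's +x side. I'll retry with rounder numbers, ending further up-slope.

arm_command:
  increments:
    - {"dx": -4, "dy": -4, "dz": -1, "wx": -0.01, "wy": -0.07, "wz": -0.06, "grip": 8.5}
    - {"dx": -8, "dy": -8, "dz": -1.5, "wx": -0.03, "wy": -0.14, "wz": -0.13, "grip": 8.5}
    - {"dx": -12, "dy": -11, "dz": -2, "wx": -0.04, "wy": -0.22, "wz": -0.19, "grip": 8.5}
    - {"dx": -16, "dy": -14, "dz": -2.5, "wx": -0.06, "wy": -0.29, "wz": -0.25, "grip": 8.5}
    - {"dx": -20, "dy": -16.5, "dz": -3, "wx": -0.07, "wy": -0.36, "wz": -0.32, "grip": 8.5}
    - {"dx": -24.5, "dy": -18.5, "dz": -3, "wx": -0.09, "wy": -0.43, "wz": -0.38, "grip": 8.5}

```text
clock: 0.75
eef_pos: [0.3235, 0.2295, 0.2617]
tool_rot: [-0.036, 0.975, 0.011, 0.218]
ft_force: [0.9, 0.5, -0.1]
grip_width: 0.0848
grasp_force: 0.0
```

```bash
python3 - <<'E'
from h import *
o=monitor.get_obs(); print(o["clock"],np.round(o["joint_pos"],3),np.round(o["eef_pos"],4))
delta([0.58,0.22,0.27],frame(.07)*FLIP)
c=viewer.get_calibration("wrist"); V=np.linalg.inv(np.array(c["view"])); R0=Rot.from_quat(o["tool_rot"])
print(c["fovy"],"cam in tool",R0.inv().apply(V[:3,3]-o["eef_pos"]),"look",R0.inv().apply(-V[:3,2]))
E
```

```text
0.75 [ 0.843 -0.25  -0.493  0.998 -0.297  0.719] [0.3235 0.2295 0.2617]
d cm [-23.44  -2.87  10.1 ] w [0.0065 0.0039 0.0028]
64.68446305268661 cam in tool [ 0.06447141 -0.00032065 -0.14283522] look [-0.2580799  -0.00100442  0.96612305]
```

arm_command:
  increments:
    - {"dx": -4, "dy": -0.5, "dz": 1.5}
    - {"dx": -8, "dy": -1, "dz": 3}
    - {"dx": -12, "dy": -1.5, "dz": 5}
    - {"dx": -16, "dy": -2, "dz": 7}
    - {"dx": -20, "dy": -2.5, "dz": 10}
    - {"dx": -20.5, "dy": -2.5, "dz": 10.5}
    - {"dx": -20.5, "dy": -2.5, "dz": 10.5}

```text
validation failed for argument at $.in...
```

```bash
python3 - <<'E'
from h import *
o=monitor.get_obs(); print(o["clock"],np.round(o["joint_pos"],3),np.round(o["joint_vel"],2),np.round(o["eef_pos"],4))
D=grab("wrist"); pickle.dump(D,open("w1.pkl","wb")); cv2.imwrite("pics/w2.png",D[0][...,::-1])
E
```

```text
0.75 [ 0.843 -0.25  -0.493  0.998 -0.297  0.719] [-1.28 -0.64 -0.74 -1.15 -0.04 -2.03] [0.3235 0.2295 0.2617]
```

View pics/w2.png

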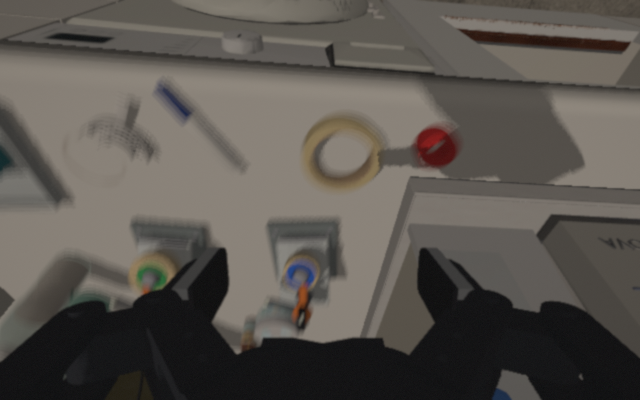

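The wrist view from afar shows the spent roll at (300,272) and its latch at (303,305). Each row evidently needs all seven fields.

arm_command:
  increments:
    - {"dx": -4, "dy": -0.5, "dz": 1.5, "wx": 0, "wy": 0, "wz": 0, "grip": 8.5}
    - {"dx": -8, "dy": -1, "dz": 3, "wx": 0, "wy": 0, "wz": 0, "grip": 8.5}
    - {"dx": -12, "dy": -1.5, "dz": 5, "wx": 0, "wy": 0, "wz": 0, "grip": 8.5}
    - {"dx": -16, "dy": -2, "dz": 7, "wx": 0, "wy": 0, "wz": 0, "grip": 8.5}
    - {"dx": -20, "dy": -2.5, "dz": 10, "wx": 0, "wy": 0, "wz": 0, "grip": 8.5}
    - {"dx": -20.5, "dy": -2.5, "dz": 10.5, "wx": 0, "wy": 0, "wz": 0, "grip": 8.5}
    - {"dx": -20.5, "dy": -2.5, "dz": 10.5, "wx": 0, "wy": 0, "wz": 0, "grip": 8.5}
    - {"dx": -20.5, "dy": -2.5, "dz": 10.5, "wx": 0, "wy": 0, "wz": 0, "grip": 8.5}

```text
clock: 1.6
eef_pos: [0.5531, 0.2219, 0.2518]
tool_rot: [-0.034, 0.976, 0.01, 0.215]
ft_force: [-1.3, -0.1, 0.5]
grip_width: 0.0851
grasp_force: 0.0
```

```bash
python3 - <<'E'
from h import *
o=monitor.get_obs(); print(o["clock"],np.round(o["joint_pos"],3),np.round(o["joint_vel"],2),np.round(o["eef_pos"],4))
D=grab("wrist"); pickle.dump(D,open("w1.pkl","wb")); cv2.imwrite("pics/w3.png",D[0][...,::-1])
E
```

```text
1.6 [ 0.461  0.121 -0.185  0.858 -0.156  0.359] [ 0.01 -0.03 -0.01 -0.   -0.   -0.  ] [0.5531 0.2219 0.2518]
```

View pics/w3.png

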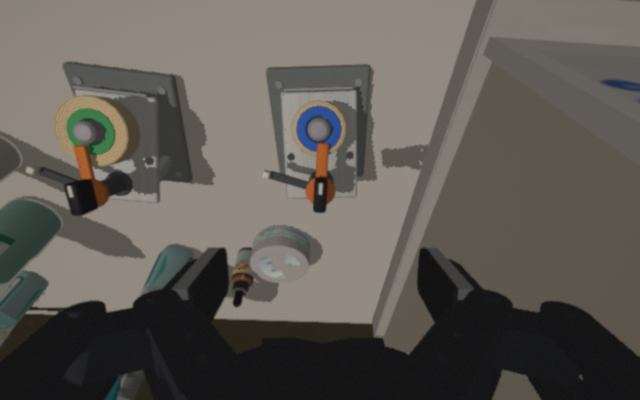

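Clear view: spindle A top at (319,128), orange arm from (322,150) to (320,185), knob at (320,194), nub at (267,174). I'll measure these with depth and fit the spindle frame.

```bash
cat > fit.py <<'E'
from h import *
from scipy.optimize import least_squares
p,d,c=pickle.load(open("w1.pkl","rb")); W=cloud(d,c); hsv=cv2.cvtColor(p,cv2.COLOR_RGB2HSV)
h,s,v=hsv[...,0].astype(int),hsv[...,1].astype(int),hsv[...,2].astype(int)
def box(x0,y0,x1,y1):
    m=np.zeros(d.shape,bool); m[y0:y1,x0:x1]=1; return m&(d>0)
core=(h>105)&(h<125)&(s>130)&box(290,98,350,160)
nub=(v>140)&(s<70)&box(260,167,275,182)
knob=(v<60)&box(305,170,335,215)
ora=(h>2)&(h<16)&(s>150)&box(300,135,345,215)
sp=(s<60)&box(311,120,328,136)
for n,m in dict(core=core,nub=nub,knob=knob,orange=ora,spindle=sp).items():
    q=np.argwhere(m)[:,::-1]; print(n,m.sum(),q.mean(0).round(1),"med",np.median(W[m],0).round(4), "ptp",np.ptp(W[m],axis=0).round(3))
# plane of core ring, tan incl.
P=W[core]; P=P[np.abs(P[:,2]-np.median(P[:,2]))<.02]; Q=P-P.mean(0); n=np.linalg.svd(Q)[2][2]; n*=np.sign(n[2]); print("core normal",n.round(3),"tilt",np.degrees(np.arccos(n[2])).round(1),"yaw",np.arctan2(-n[1],-n[0]).round(3))
# deck corners/edges for yaw : knob orientation
E
python3 fit.py
```

```text
core 885 [317.9 126.2] med [0.5695 0.2167 0.0829] ptp [0.036 0.04  0.035]
nub 138 [265.  173.9] med [6.785e-01 1.564e-01 6.000e-04] ptp [0.092 0.028 0.111]
knob 386 [320.5 192.9] med [0.6137 0.2243 0.1352] ptp [0.041 0.029 0.075]
orange 655 [320.6 173.8] med [0.6058 0.2239 0.1083] ptp [0.055 0.026 0.068]
spindle 270 [319.  127.5] med [0.5666 0.22   0.0936] ptp [0.017 0.016 0.041]
core normal [-0.419 -0.043  0.907] tilt 24.9 yaw 0.102
```

```bash
cat >> fit.py <<'E'
print("---")
s0=W[sp][W[sp][:,2]>.085]; top=np.array([*np.median(s0,0)])
# centre of spindle + core blobs by ray (min enclosing) : outer core ellipse
cnt=max(cv2.findContours(core.astype(np.uint8),cv2.RETR_EXTERNAL,cv2.CHAIN_APPROX_NONE)[0],key=len); print("ell",cv2.fitEllipse(cv2.convexHull(cnt)))
for psi in (.07,.09,.11):
    F=frame(psi); o=top-F.apply([0,0,.054]); f=lambda P:F.inv().apply(P-o)*1000
    B=box(255,160,330,215); A=f(W[B]); img=np.argwhere(B)
    nb=A[(A[:,2]>44)&(A[:,2]<56)&(A[:,1]<-42)&(A[:,1]>-65)]
    kn=A[(A[:,2]>68)&(A[:,2]<80)]
    oo=f(W[ora]); oo=oo[(oo[:,2]>46)&(oo[:,2]<54)]
    arm=oo[oo[:,0]<42]
    print(psi,"o",o.round(4),"nub",len(nb),nb.mean(0).round(1),"knobtop",len(kn),kn.mean(0).round(1),np.ptp(kn,axis=0).round(1),cv2.minAreaRect(kn[:,:2].astype(np.float32)),"arm",arm.mean(0).round(1),arm[:,0].min().round(1),"slope",np.polyfit(arm[:,0],arm[:,1],1).round(3))
    cc=f(P); print("  core", np.median(cc[:,2]).round(1), (cc[:,:2].max(0)+cc[:,:2].min(0))/2)
    dk=f(W[box(270,85,370,205)]); dk=dk[abs(dk[:,2])<3]; print("  deck y",np.percentile(dk[:,1],[1,99]).round(1),"z",np.median(dk[:,2]).round(1), "y edge by x", [(np.percentile(dk[abs(dk[:,0]-x)<6][:,1],[2,98]).round(1)) for x in(-30,-10,60)])
E
python3 fit.py | sed -n '/---/,$p'
```

```text
---
ell ((318.40966796875, 128.43017578125), (43.30086135864258, 44.18429946899414), 1.5049699544906616)
0.07 o [0.5892 0.2216 0.0446] nub 62 [ 43.  -50.8  48.2] knobtop 423 [58.5  0.5 73.1] [29.7 12.7  7. ] ((59.26182556152344, 0.4562397003173828), (11.942441940307617, 29.838903427124023), 86.72421264648438) arm [28.   2.4 50.1] 14.0 slope [-0.053  3.856]
  core 43.3 [ 1.53600431 -0.5421301 ]
  deck y [-39.1  39.9] z 0.1 y edge by x [array([-38.7,  37.3]), array([-39.5,  38.9]), array([-35.4,  40.6])]
0.09 o [0.5891 0.222  0.0446] nub 63 [ 42.1 -51.4  48.5] knobtop 423 [58.5 -0.4 73.1] [29.7 13.1  6.9] ((59.260833740234375, -0.48241424560546875), (11.959284782409668, 29.838483810424805), 85.69994354248047) arm [28.1  1.8 50.1] 14.0 slope [-0.072  3.846]
  core 43.3 [ 1.448825   -0.67824353]
  deck y [-39.7  38.9] z 0.1 y edge by x [array([-38.7,  37.4]), array([-39.7,  38.6]), array([-37.9,  39.1])]
0.11 o [0.5891 0.2225 0.0446] nub 68 [ 41.4 -51.8  48.6] knobtop 423 [58.5 -1.3 73.1] [29.7 13.5  6.9] ((59.24259948730469, -1.4208259582519531), (11.97525691986084, 29.838106155395508), 84.67595672607422) arm [28.1  1.3 50.1] 14.0 slope [-0.088  3.757]
  core 43.3 [ 1.3594886  -0.81528786]
  deck y [-40.5  38.1] z 0.1 y edge by x [array([-38.5,  37.4]), array([-40. ,  38.3]), array([-39.7,  37.5])]
```

Very consistent (tilt, nub, knob and deck all match the given sizes within about 1 mm): yaw 0.09, origin (0.589, 0.222, 0.0446), latch presently at about -0.07 rad.

```bash
cat >> h.py <<'E'
PSI=0.09; F=frame(PSI); O=np.array([.5892,.222,.0446])
def sd(x,y,z,th=0,g=None):   # spindle-frame mm target, tool turned th about spindle z
    R=F*Rot.from_euler("z",th)*FLIP
    return delta(O+F.apply(np.array([x,y,z])/1000),R)
E
python3 - <<'E'
from h import *
sd(58.7,-.2,95,-.07); sd(58.7,-.2,54,-.07)
E
```

```text
d cm [-0.36 -0.32 10.86] w [-0.0029 -0.0005  0.0509]
d cm [-0.37 -0.31 14.96] w [-0.0029 -0.0005  0.0509]
```

arm_command:
  increments:
    - {"dx": -0.2, "dy": -0.3, "dz": 3.5, "wx": 0, "wy": 0, "wz": 0.05, "grip": 3.5}
    - {"dx": -0.4, "dy": -0.3, "dz": 7, "wx": 0, "wy": 0, "wz": 0.05, "grip": 3.5}
    - {"dx": -0.4, "dy": -0.3, "dz": 10, "wx": 0, "wy": 0, "wz": 0.05, "grip": 3.5}
    - {"dx": -0.4, "dy": -0.3, "dz": 10.5, "wx": 0, "wy": 0, "wz": 0.05, "grip": 3.5}
    - {"dx": -0.4, "dy": -0.3, "dz": 10.5, "wx": 0, "wy": 0, "wz": 0.05, "grip": 3.5}

```text
clock: 2.15
eef_pos: [0.6011, 0.2232, 0.1588]
tool_rot: [-0.01, 0.976, 0.016, 0.215]
ft_force: [-0.2, -1.0, 0.0]
grip_width: 0.0348
grasp_force: 0.0
```

```bash
python3 - <<'E'
from h import *
sd(58.7,-.2,95,-.07); sd(58.7,-.2,54,-.07);print(monitor.get_obs()["joint_pos"])
E
```

```text
d cm [ 0.04 -0.03  0.35] w [-0.0033 -0.001   0.0011]
d cm [ 0.04 -0.02  4.45] w [-0.0033 -0.001   0.0011]
[ 0.42196407  0.27747911 -0.24448664  0.63575248 -0.1408514   0.37199145]
```

arm_command:
  increments:
    - {"dx": 0, "dy": 0, "dz": 1.5, "wx": 0, "wy": 0, "wz": 0, "grip": 3.5}
    - {"dx": 0, "dy": 0, "dz": 3, "wx": 0, "wy": 0, "wz": 0, "grip": 3.5}
    - {"dx": 0, "dy": 0, "dz": 4, "wx": 0, "wy": 0, "wz": 0, "grip": 3.5}
    - {"dx": 0, "dy": 0, "dz": 4.4, "wx": 0, "wy": 0, "wz": 0, "grip": 3.5}
    - {"dx": 0, "dy": 0, "dz": 4.4, "wx": 0, "wy": 0, "wz": 0, "grip": 3}
    - {"dx": 0, "dy": 0, "dz": 4.4, "wx": 0, "wy": 0, "wz": 0, "grip": 0.8}
    - {"dx": 0, "dy": 0, "dz": 4.4, "wx": 0, "wy": 0, "wz": 0, "grip": 0.8}
    - {"dx": 0, "dy": 0, "dz": 4.4, "wx": 0, "wy": 0, "wz": 0, "grip": 0.8}
    - {"dx": 0, "dy": 0, "dz": 4.4, "wx": 0, "wy": 0, "wz": 0, "grip": 0.8}

```text
clock: 3.05
eef_pos: [0.621, 0.2248, 0.1198]
tool_rot: [-0.01, 0.976, 0.016, 0.216]
ft_force: [-2.2, 1.0, 1.9]
grip_width: 0.0107
grasp_force: 60.9
```

```bash
python3 - <<'E'
from h import *
sd(58.7,-.2,54,-.07); sd(58.7,-.2,54,1.25)
E
```

```text
d cm [ 0.2  -0.03  0.06] w [-0.0023  0.0012  0.    ]
d cm [ 0.2  -0.03  0.06] w [-2.70e-03 -5.00e-04 -1.32e+00]
```

Knob gripped (10.7 mm between pads, 60 N). The tool sits 2 mm up-slope of the hinge, so I'll include this small arc in the turn.

arm_command:
  increments:
    - {"dx": 0, "dy": 0.02, "dz": 0, "wx": 0, "wy": 0, "wz": -0.14, "grip": 0.8}
    - {"dx": 0.01, "dy": 0.05, "dz": 0, "wx": 0, "wy": 0, "wz": -0.28, "grip": 0.8}
    - {"dx": 0.02, "dy": 0.08, "dz": 0, "wx": 0, "wy": 0, "wz": -0.42, "grip": 0.8}
    - {"dx": 0.03, "dy": 0.11, "dz": 0, "wx": 0, "wy": 0, "wz": -0.56, "grip": 0.8}
    - {"dx": 0.05, "dy": 0.13, "dz": 0, "wx": 0, "wy": 0, "wz": -0.7, "grip": 0.8}
    - {"dx": 0.07, "dy": 0.15, "dz": 0, "wx": 0, "wy": 0, "wz": -0.84, "grip": 0.8}
    - {"dx": 0.09, "dy": 0.17, "dz": 0, "wx": 0, "wy": 0, "wz": -0.98, "grip": 0.8}
    - {"dx": 0.11, "dy": 0.18, "dz": 0, "wx": 0, "wy": 0, "wz": -1.12, "grip": 0.8}
    - {"dx": 0.14, "dy": 0.19, "dz": 0, "wx": 0, "wy": 0, "wz": -1.25, "grip": 0.8}
    - {"dx": 0.15, "dy": 0.19, "dz": 0, "wx": 0, "wy": 0, "wz": -1.32, "grip": 0.8}

```text
clock: 4.05
eef_pos: [0.6198, 0.2266, 0.1193]
tool_rot: [-0.607, 0.764, -0.12, 0.181]
ft_force: [-1.9, -0.7, 1.8]
grip_width: 0.0103
grasp_force: 60.9
```

```bash
python3 - <<'E'
from h import *
sd(58.7,-.2,54,1.25); o=monitor.get_obs(); print(o["joint_pos"],o["ft_torque"])
E
```

```text
d cm [0.22 0.02 0.06] w [-0.0022 -0.0021  0.0038]
[ 0.41362892  0.35165683 -0.25607134  0.54619259 -0.1377555  -0.95873135] [0.22192683 0.47917495 0.06290716]
```

Turned to about 1.25 by tool orientation. Release, back off and look.

arm_command:
  increments:
    - {"dx": 0, "dy": 0, "dz": 0, "wx": 0, "wy": 0, "wz": 0, "grip": 0.8}
    - {"dx": 0, "dy": 0, "dz": 0, "wx": 0, "wy": 0, "wz": 0, "grip": 3}
    - {"dx": 0, "dy": 0, "dz": 0, "wx": 0, "wy": 0, "wz": 0, "grip": 3}
    - {"dx": 0, "dy": 0, "dz": -0.5, "wx": 0, "wy": 0, "wz": 0, "grip": 3}
    - {"dx": 0, "dy": 0, "dz": -2, "wx": 0, "wy": 0, "wz": 0, "grip": 3}
    - {"dx": 0, "dy": 0, "dz": -5, "wx": 0, "wy": 0, "wz": 0, "grip": 5}
    - {"dx": 0, "dy": 0, "dz": -9, "wx": 0, "wy": 0, "wz": 0.15, "grip": 8.5}
    - {"dx": 0, "dy": 0, "dz": -13, "wx": 0, "wy": 0, "wz": 0.3, "grip": 8.5}
    - {"dx": 0, "dy": 0, "dz": -14, "wx": 0, "wy": 0, "wz": 0.45, "grip": 8.5}
    - {"dx": 0, "dy": 0, "dz": -14, "wx": 0, "wy": 0, "wz": 0.6, "grip": 8.5}

```text
clock: 5.05
eef_pos: [0.5611, 0.2222, 0.2508]
tool_rot: [-0.349, 0.911, -0.06, 0.212]
ft_force: [-0.2, 0.3, 0.2]
grip_width: 0.0852
grasp_force: 0.0
```

arm_command:
  increments:
    - {"dx": 0, "dy": 0, "dz": 0, "wx": 0, "wy": 0, "wz": 0.14, "grip": 8.5}
    - {"dx": 0, "dy": 0, "dz": 0, "wx": 0, "wy": 0, "wz": 0.28, "grip": 8.5}
    - {"dx": 0, "dy": 0, "dz": 0, "wx": 0, "wy": 0, "wz": 0.42, "grip": 8.5}
    - {"dx": 0, "dy": 0, "dz": 0, "wx": 0, "wy": 0, "wz": 0.56, "grip": 8.5}
    - {"dx": 0, "dy": 0, "dz": 0, "wx": 0, "wy": 0, "wz": 0.65, "grip": 8.5}
    - {"dx": 0, "dy": 0, "dz": 0, "wx": 0, "wy": 0, "wz": 0.65, "grip": 8.5}
    - {"dx": 0, "dy": 0, "dz": 0, "wx": 0, "wy": 0, "wz": 0.65, "grip": 8.5}

```text
clock: 5.75
eef_pos: [0.5604, 0.2215, 0.2463]
tool_rot: [-0.044, 0.975, 0.008, 0.217]
ft_force: [0.0, -0.1, 1.1]
grip_width: 0.0852
grasp_force: 0.0
```

```bash
cat > look.py <<'E'
from h import *
import sys
o=monitor.get_obs(); print(o["clock"],np.round(o["joint_pos"],3),np.round(o["joint_vel"],2))
p,d,c=grab("wrist"); pickle.dump((p,d,c),open("w2.pkl","wb"))
cv2.imwrite("pics/%s.png"%sys.argv[1],p[...,::-1])
A=F.inv().apply(cloud(d,c).reshape(-1,3)-O).reshape(*d.shape,3)*1000
hsv=cv2.cvtColor(p,cv2.COLOR_RGB2HSV); h,s,v=[hsv[...,i].astype(int) for i in range(3)]
near=(np.hypot(A[...,0]-40,A[...,1])<85)&(d>0)
kn=A[near&(A[...,2]>68)&(A[...,2]<77)&(np.hypot(A[...,0]-58,A[...,1])<25)]; print("knob",len(kn),kn.mean(0).round(1),cv2.minAreaRect(kn[:,:2].astype(np.float32)))
orr=near&(h>2)&(h<16)&(s>150)&(abs(A[...,2]-50)<4); a=A[orr]; r=a[:,:2]-[58,0]; rr=np.hypot(*r.T); far=r[rr>22]
print("orange n",len(a),"latch angle",np.arctan2(-far[:,1].mean(),-far[:,0].mean()).round(3),"len",rr.max().round(1))
nb=A[near&(s<80)&(v>100)&(A[...,2]>44)&(A[...,2]<56)&(A[...,1]<-42)&(A[...,1]>-62)]; print("nub",len(nb),nb.mean(0).round(1))
st=A[near&(s<60)&(np.hypot(A[...,0],A[...,1])<11)&(abs(A[...,2]-54)<4)]; print("spindle top",len(st),np.median(st,0).round(1), ((st.max(0)+st.min(0))/2).round(1))
co=A[near&(h>105)&(h<125)&(s>130)&(abs(A[...,2]-42)<4)]; print("core",len(co),np.median(co,0).round(1),((co.max(0)+co.min(0))/2).round(1))
E
python3 look.py w4
```

```text
5.75 [ 0.454  0.135 -0.185  0.84  -0.154  0.33 ] [-0.    0.01 -0.   -0.   -0.    0.  ]
knob 467 [58.5 -0.4 73.1] ((59.107513427734375, -0.2663536071777344), (29.82784080505371, 12.12122917175293), 72.93695831298828)
orange n 561 latch angle 1.282 len 45.8
nub 56 [ 42.  -52.   48.9]
spindle top 413 [ 1.4 -0.2 53.8] [ 1.2 -0.7 53. ]
core 1058 [ 0.8 -1.2 43.4] [ 1.3 -1.2 41.9]
```

View pics/w4.png

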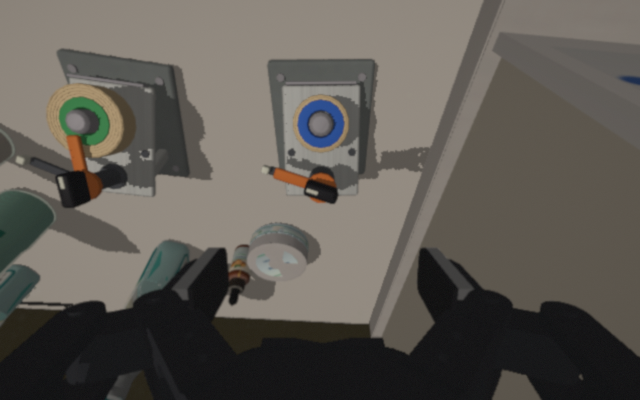

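Latch arm now lies on the nub: its tip (267,170) at the nub, measured about 1.27 rad against 1.26 for the nub's direction. Now the roll.

```bash
python3 - <<'E'
from h import *
sd(0.8,-.6,90); sd(0.8,-.6,20)
E
```

```text
d cm [ 5.85 -0.23 10.47] w [-0.0029  0.0011  0.0015]
d cm [ 5.86 -0.21 17.47] w [-0.0029  0.0011  0.0015]
```

arm_command:
  increments:
    - {"dx": 3, "dy": -0.1, "dz": 3, "wx": 0, "wy": 0, "wz": 0, "grip": 8.5}
    - {"dx": 5.8, "dy": -0.2, "dz": 6, "wx": 0, "wy": 0, "wz": 0, "grip": 8.5}
    - {"dx": 5.8, "dy": -0.2, "dz": 9, "wx": 0, "wy": 0, "wz": 0, "grip": 8.5}
    - {"dx": 5.8, "dy": -0.2, "dz": 10.5, "wx": 0, "wy": 0, "wz": 0, "grip": 8.5}
    - {"dx": 5.8, "dy": -0.2, "dz": 10.5, "wx": 0, "wy": 0, "wz": 0, "grip": 8.5}
    - {"dx": 5.8, "dy": -0.2, "dz": 10.5, "wx": 0, "wy": 0, "wz": 0, "grip": 8.5}

```text
clock: 6.4
eef_pos: [0.5528, 0.2184, 0.1261]
tool_rot: [-0.044, 0.975, 0.008, 0.216]
ft_force: [0.6, -0.1, -0.5]
grip_width: 0.0851
grasp_force: 0.0
```

```bash
python3 - <<'E'
from h import *
sd(0.8,-.6,20)
E
```

```text
d cm [ 0.05 -0.01  6.93] w [-0.0032  0.0002  0.0006]
```

arm_command:
  increments:
    - {"dx": 0, "dy": 0, "dz": 2, "wx": 0, "wy": 0, "wz": 0, "grip": 8.5}
    - {"dx": 0.1, "dy": 0, "dz": 4, "wx": 0, "wy": 0, "wz": 0, "grip": 8.5}
    - {"dx": 0.1, "dy": 0, "dz": 6, "wx": 0, "wy": 0, "wz": 0, "grip": 8.5}
    - {"dx": 0.1, "dy": 0, "dz": 6.9, "wx": 0, "wy": 0, "wz": 0, "grip": 8.5}
    - {"dx": 0.1, "dy": 0, "dz": 6.9, "wx": 0, "wy": 0, "wz": 0, "grip": 8.5}
    - {"dx": 0.1, "dy": 0, "dz": 6.9, "wx": 0, "wy": 0, "wz": 0, "grip": 8.5}

```text
clock: 7.0
eef_pos: [0.5813, 0.221, 0.064]
tool_rot: [-0.044, 0.975, 0.008, 0.217]
ft_force: [-0.4, -0.5, 0.3]
grip_width: 0.0848
grasp_force: 0.0
```

```bash
python3 - <<'E'
from h import *
sd(0.8,-.6,20)
E
```

```text
d cm [ 0.02 -0.03  0.09] w [-0.0027  0.0017 -0.    ]
```

arm_command:
  increments:
    - {"dx": 0, "dy": 0, "dz": 0, "wx": 0, "wy": 0, "wz": 0, "grip": 6}
    - {"dx": 0, "dy": 0, "dz": 0, "wx": 0, "wy": 0, "wz": 0, "grip": 4.5}
    - {"dx": 0, "dy": 0, "dz": 0, "wx": 0, "wy": 0, "wz": 0, "grip": 4.5}
    - {"dx": 0, "dy": 0, "dz": 0, "wx": 0, "wy": 0, "wz": 0, "grip": 4.5}
    - {"dx": 0, "dy": 0, "dz": 0, "wx": 0, "wy": 0, "wz": 0, "grip": 4.5}

```text
clock: 7.5
eef_pos: [0.5809, 0.2209, 0.0645]
tool_rot: [-0.044, 0.975, 0.008, 0.217]
ft_force: [-5.5, -1.0, 9.5]
grip_width: 0.0507
grasp_force: 60.4
```

arm_command:
  increments:
    - {"dx": 0, "dy": 0, "dz": -0.5, "wx": 0, "wy": 0, "wz": 0, "grip": 4.5}
    - {"dx": 0, "dy": 0, "dz": -1.2, "wx": 0, "wy": 0, "wz": 0, "grip": 4.5}
    - {"dx": 0, "dy": 0, "dz": -2, "wx": 0, "wy": 0, "wz": 0, "grip": 4.5}
    - {"dx": 0, "dy": 0, "dz": -3, "wx": 0, "wy": 0, "wz": 0, "grip": 4.5}
    - {"dx": 0, "dy": 0, "dz": -4, "wx": 0, "wy": 0, "wz": 0, "grip": 4.5}
    - {"dx": 0, "dy": 0, "dz": -5.5, "wx": 0, "wy": 0, "wz": 0, "grip": 4.5}
    - {"dx": 0, "dy": 0, "dz": -7.5, "wx": 0, "wy": 0, "wz": 0, "grip": 4.5}
    - {"dx": 0, "dy": 0, "dz": -9.5, "wx": 0, "wy": 0, "wz": 0, "grip": 4.5}
    - {"dx": 0, "dy": 0, "dz": -11, "wx": 0, "wy": 0, "wz": 0, "grip": 4.5}
    - {"dx": 0, "dy": 0, "dz": -12, "wx": 0, "wy": 0, "wz": 0, "grip": 4.5}

```text
clock: 8.5
eef_pos: [0.5301, 0.2168, 0.1736]
tool_rot: [-0.044, 0.975, 0.009, 0.217]
ft_force: [0.2, 0.3, -0.9]
grip_width: 0.0504
grasp_force: 62.2
```

```bash
python3 - <<'E'
from h import *
o=monitor.get_obs(); print(np.round(o["joint_pos"],3),o["eef_pos"],o["ft_force"],o["grip_width"])
D=grab("wrist"); pickle.dump(D,open("w3.pkl","wb")); cv2.imwrite("pics/w5.png",D[0][...,::-1])
# pad: refine with top cam by ray casting onto z=7mm; centre of mask
for n in("top","scene"):
    p,d,c=pickle.load(open("d0.pkl","rb"))[n]; hsv=cv2.cvtColor(p,cv2.COLOR_RGB2HSV)
    b=((hsv[...,0]>100)&(hsv[...,0]<130)&(hsv[...,1]>120)).astype(np.uint8)
    k,l,S,C=cv2.connectedComponentsWithStats(b); i=1+np.argmax(S[1:,4])
    W1=cloud(np.ones(d.shape,np.float32),c); cam=np.linalg.inv(np.array(c["view"]))[:3,3]
    r=W1[l==i]-cam; P=cam+r*((.007-cam[2])/r[:,2])[:,None]; print(n,P.mean(0).round(4),np.ptp(P,axis=0).round(4))
    m=((hsv[...,0]>100)&(hsv[...,0]<130)&(hsv[...,1]>120))
for psi in (0,):
    R=Rot.from_euler("z",.05)*FLIP
    print("tilt back in place"); delta(o["eef_pos"],R); print("pad hover"); delta([.478,-.364,.15],R)
E
```

```text
[ 0.474  0.137 -0.384  0.64  -0.162  0.351] [0.53014955 0.21676614 0.17359888] [ 0.24483344  0.31581683 -0.8683885 ] 0.05037892603449885
top [ 0.4775 -0.363   0.007 ] [0.0736 0.0742 0.    ]
scene [ 0.4783 -0.3649  0.007 ] [0.0758 0.0752 0.    ]
tilt back in place
d cm [ 0.08 -0.03  0.09] w [0.0072 0.4402 0.0388]
pad hover
d cm [ 10.49 -57.4   -2.12] w [0.0072 0.4402 0.0388]
```

View pics/w5.png

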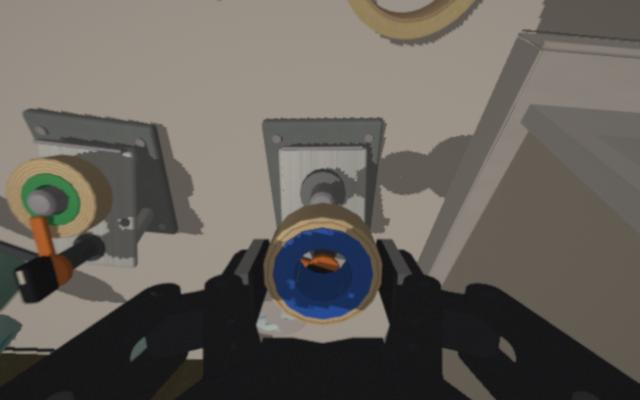

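Roll is held between the pads at (323,265), clear of the spindle. I'll carry it pulled back towards the robot, turning a quarter so the fingers open along the tray's short side, away from the model and end wall.

```bash
python3 - <<'E'
from h import *
R=Rot.from_euler("z",.05-np.pi/2)*FLIP
delta([.42,.13,.24],R);delta([.42,-.1,.24],R); delta([.478,-.364,.16],R)
E
```

```text
d cm [  7.88  -7.7  -10.91] w [0.3528 0.3414 1.5817]
d cm [  9.74 -30.61 -11.75] w [0.3528 0.3414 1.5817]
d cm [ 10.07 -57.41  -3.02] w [0.3528 0.3414 1.5817]
```

arm_command:
  increments:
    - {"dx": 2, "dy": -1, "dz": -2.5, "wx": 0, "wy": 0, "wz": 0, "grip": 4.5}
    - {"dx": 4, "dy": -3, "dz": -5, "wx": 0.03, "wy": 0.03, "wz": 0.14, "grip": 4.5}
    - {"dx": 6, "dy": -5, "dz": -8, "wx": 0.06, "wy": 0.06, "wz": 0.27, "grip": 4.5}
    - {"dx": 8, "dy": -8, "dz": -11, "wx": 0.09, "wy": 0.09, "wz": 0.41, "grip": 4.5}
    - {"dx": 8.2, "dy": -11, "dz": -11, "wx": 0.12, "wy": 0.12, "wz": 0.54, "grip": 4.5}
    - {"dx": 8.5, "dy": -15, "dz": -11.2, "wx": 0.15, "wy": 0.15, "wz": 0.68, "grip": 4.5}
    - {"dx": 8.8, "dy": -19, "dz": -11.4, "wx": 0.18, "wy": 0.18, "wz": 0.82, "grip": 4.5}
    - {"dx": 9.1, "dy": -23, "dz": -11.5, "wx": 0.21, "wy": 0.21, "wz": 0.95, "grip": 4.5}
    - {"dx": 9.4, "dy": -27, "dz": -11.6, "wx": 0.24, "wy": 0.23, "wz": 1.09, "grip": 4.5}
    - {"dx": 9.7, "dy": -30.5, "dz": -11.7, "wx": 0.27, "wy": 0.26, "wz": 1.22, "grip": 4.5}

```text
clock: 9.55
eef_pos: [0.4201, -0.101, 0.2374]
tool_rot: [0.549, 0.834, 0.002, 0.056]
ft_force: [-0.0, 0.2, -0.6]
grip_width: 0.0503
grasp_force: 62.5
```

```bash
python3 - <<'E'
from h import *
o=monitor.get_obs();print(o["joint_pos"].round(2),o["joint_vel"].round(2))
R=Rot.from_euler("z",.05-np.pi/2)*FLIP
delta([.44,-.2,.24],R); delta([.478,-.364,.14],R)
E
```

```text
[-0.21  0.02 -0.24  1.2  -0.04  0.95] [-0.91  0.45  0.5   0.43  0.17  0.4 ]
d cm [-9.87 -2.09  0.51] w [0.0799 0.079  0.3555]
d cm [-25.46  -5.76  11.77] w [0.0799 0.079  0.3555]
```

arm_command:
  increments:
    - {"dx": -3, "dy": -0.7, "dz": 0, "wx": 0.03, "wy": 0.03, "wz": 0.12, "grip": 4.5}
    - {"dx": -7, "dy": -1.4, "dz": 0.3, "wx": 0.05, "wy": 0.05, "wz": 0.24, "grip": 4.5}
    - {"dx": -11, "dy": -2.4, "dz": 0.7, "wx": 0.08, "wy": 0.08, "wz": 0.355, "grip": 4.5}
    - {"dx": -15, "dy": -3.4, "dz": 1.5, "wx": 0.08, "wy": 0.08, "wz": 0.355, "grip": 4.5}
    - {"dx": -19, "dy": -4.4, "dz": 3.5, "wx": 0.08, "wy": 0.08, "wz": 0.355, "grip": 4.5}
    - {"dx": -23, "dy": -5.2, "dz": 6, "wx": 0.08, "wy": 0.08, "wz": 0.355, "grip": 4.5}
    - {"dx": -25.5, "dy": -5.8, "dz": 8, "wx": 0.08, "wy": 0.08, "wz": 0.355, "grip": 4.5}
    - {"dx": -25.5, "dy": -5.8, "dz": 9, "wx": 0.08, "wy": 0.08, "wz": 0.355, "grip": 4.5}
    - {"dx": -25.5, "dy": -5.8, "dz": 9, "wx": 0.08, "wy": 0.08, "wz": 0.355, "grip": 4.5}
    - {"dx": -25.5, "dy": -5.8, "dz": 9, "wx": 0.08, "wy": 0.08, "wz": 0.355, "grip": 4.5}

```text
clock: 10.55
eef_pos: [0.4769, -0.3599, 0.1678]
tool_rot: [0.687, 0.727, 0.0, -0.0]
ft_force: [0.7, 0.3, -0.0]
grip_width: 0.0501
grasp_force: 62.5
```

```bash
cat > chk.py <<'E'
from h import *
import sys
o=monitor.get_obs();print(o["joint_pos"].round(2),o["joint_vel"].round(2),o["eef_pos"].round(4))
p,d,c=grab("wrist"); cv2.imwrite("pics/%s.png"%sys.argv[1],p[...,::-1]); W=cloud(d,c)
hsv=cv2.cvtColor(p,cv2.COLOR_RGB2HSV); h,s=hsv[...,0].astype(int),hsv[...,1]
b=(h>100)&(h<130)&(s>120)&(d>0)
P=W[b&(abs(W[...,2]-.007)<.006)]; P=P[np.hypot(P[:,0]-.478,P[:,1]+.364)<.06]
hull=cv2.convexHull(P[:,:2].astype(np.float32)*1000)[:,0]
from scipy.optimize import least_squares
r=least_squares(lambda q:np.hypot(*(hull-q[:2]).T)-40,[478,-364],loss="soft_l1"); print("pad",len(P),r.x.round(1),"res",r.fun.round(1), "z",np.median(P[:,2]).round(4))
R0=Rot.from_quat(o["tool_rot"]); T=R0.inv().apply(W.reshape(-1,3)-o["eef_pos"]).reshape(W.shape)*1000
q=T[b&(W[...,2]>.012)&(np.hypot(T[...,0],T[...,1])<35)]
print("core in tool",len(q),np.median(q,0).round(1),((q.max(0)+q.min(0))/2).round(1))
nrm=b&(W[...,2]>.012)&(np.hypot(T[...,0],T[...,1])<35)
t=np.median(q[:,2]); z=q[:,2]; print("core z pct",np.percentile(z,[2,20,50,80,98]).round(1))
top=q[z<np.percentile(z,2)+3]; print("core top ring ctr",len(top),((top.max(0)+top.min(0))/2).round(1),np.ptp(top,axis=0).round(1))
R=Rot.from_euler("z",.05-np.pi/2)*FLIP
delta([.478,-.364,.05],R); delta([.478,-.364,.0105],R)
E
python3 chk.py w6
```

```text
[-0.65  0.47  0.16  1.27  0.    0.87] [ 0.01 -0.03  0.01 -0.   -0.   -0.  ] [ 0.4769 -0.3599  0.1678]
pad 3736 [ 479.7 -365.6] res [-1.1 -1.2 -0.9 -0.9 -0.8 -0.6 -0.5 -0.6 -0.2 -0.3 -0.1  0.   0.  -0.1
  0.   0.3  0.2  0.1  0.2  0.2 -0.1 -0.4 -0.3 -0.2 -0.3 -0.6 -0.6 -0.8
 -0.8 -0.9 -0.8 -1.3 -1.3 -1.5 -1.4 -2.1 -2.1 -2.1 -1.8 -1.7] z 0.0074
core in tool 5890 [ -5.4   0.2 -21.6] [  2.1   0.1 -10.3]
core z pct [-23.  -22.3 -21.6 -17.9  -0.8]
core top ring ctr 4554 [ -0.2   0.1 -22. ] [42.2 41.7  3.9]
d cm [-0.4   0.03 11.87] w [0.0008 0.0004 0.0078]
d cm [-0.4   0.03 15.82] w [0.0008 0.0004 0.0078]
```

View pics/w6.png

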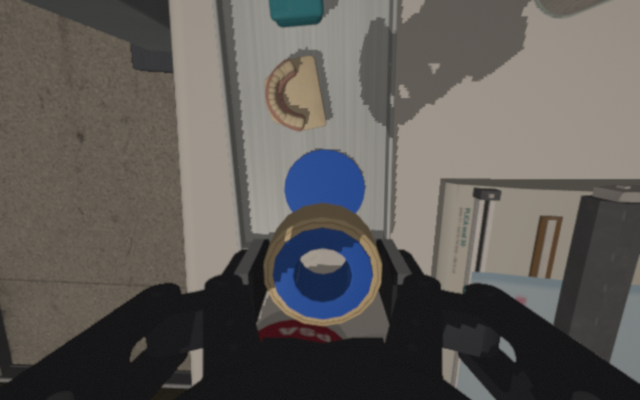

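Roll is centred in the tool and its underside is about 2 mm below the fingertips; pad centre ≈ (0.4785, -0.365) at (325,185), all else undisturbed. Descending.

arm_command:
  increments:
    - {"dx": -0.25, "dy": 0.05, "dz": 3, "wx": 0, "wy": 0, "wz": 0, "grip": 4.5}
    - {"dx": -0.5, "dy": 0.1, "dz": 6, "wx": 0, "wy": 0, "wz": 0, "grip": 4.5}
    - {"dx": -0.5, "dy": 0.1, "dz": 9, "wx": 0, "wy": 0, "wz": 0, "grip": 4.5}
    - {"dx": -0.5, "dy": 0.1, "dz": 11.5, "wx": 0, "wy": 0, "wz": 0, "grip": 4.5}
    - {"dx": -0.5, "dy": 0.1, "dz": 13.5, "wx": 0, "wy": 0, "wz": 0, "grip": 4.5}
    - {"dx": -0.5, "dy": 0.1, "dz": 14.5, "wx": 0, "wy": 0, "wz": 0, "grip": 4.5}
    - {"dx": -0.5, "dy": 0.1, "dz": 14.8, "wx": 0, "wy": 0, "wz": 0, "grip": 4.5}
    - {"dx": -0.5, "dy": 0.1, "dz": 14.8, "wx": 0, "wy": 0, "wz": 0, "grip": 4.5}
    - {"dx": -0.5, "dy": 0.1, "dz": 14.8, "wx": 0, "wy": 0, "wz": 0, "grip": 4.5}

```text
clock: 11.5
eef_pos: [0.4795, -0.3663, 0.0214]
tool_rot: [0.687, 0.727, 0.0, 0.002]
ft_force: [-0.5, -0.1, -0.3]
grip_width: 0.0505
grasp_force: 62.5
```

```bash
python3 - <<'E'
from h import *
o=monitor.get_obs();print(o["ft_force"].round(1))
delta([.4785,-.365,.009],Rot.from_euler("z",.05-np.pi/2)*FLIP)
E
```

```text
[-0.5 -0.1 -0.3]
d cm [ 0.14 -0.09  1.24] w [0.0024 0.0019 0.0071]
```

arm_command:
  increments:
    - {"dx": 0.1, "dy": -0.1, "dz": 0.4, "wx": 0, "wy": 0, "wz": 0, "grip": 4.5}
    - {"dx": 0.1, "dy": -0.1, "dz": 0.7, "wx": 0, "wy": 0, "wz": 0, "grip": 4.5}
    - {"dx": 0.1, "dy": -0.1, "dz": 0.9, "wx": 0, "wy": 0, "wz": 0, "grip": 4.5}
    - {"dx": 0.1, "dy": -0.1, "dz": 1.05, "wx": 0, "wy": 0, "wz": 0, "grip": 4.5}
    - {"dx": 0.1, "dy": -0.1, "dz": 1.05, "wx": 0, "wy": 0, "wz": 0, "grip": 4.5}
    - {"dx": 0.1, "dy": -0.1, "dz": 1.05, "wx": 0, "wy": 0, "wz": 0, "grip": 4.5}

```text
clock: 12.1
eef_pos: [0.4773, -0.3648, 0.0107]
tool_rot: [0.687, 0.727, 0.0, 0.0]
ft_force: [-2.7, 2.3, 8.3]
grip_width: 0.0505
grasp_force: 63.3
```

8 N upwards: the roll rests on the pad. Release gently and lift.

arm_command:
  increments:
    - {"dx": 0, "dy": 0, "dz": 0, "wx": 0, "wy": 0, "wz": 0, "grip": 5.3}
    - {"dx": 0, "dy": 0, "dz": 0, "wx": 0, "wy": 0, "wz": 0, "grip": 5.8}
    - {"dx": 0, "dy": 0, "dz": 0, "wx": 0, "wy": 0, "wz": 0, "grip": 6.5}
    - {"dx": 0, "dy": 0, "dz": 0, "wx": 0, "wy": 0, "wz": 0, "grip": 6.5}
    - {"dx": 0, "dy": 0, "dz": 0, "wx": 0, "wy": 0, "wz": 0, "grip": 6.5}
    - {"dx": 0, "dy": 0, "dz": -0.5, "wx": 0, "wy": 0, "wz": 0, "grip": 6.5}
    - {"dx": 0, "dy": 0, "dz": -2, "wx": 0, "wy": 0, "wz": 0, "grip": 6.5}
    - {"dx": 0, "dy": 0, "dz": -5, "wx": 0, "wy": 0, "wz": 0, "grip": 6.5}
    - {"dx": 0, "dy": 0, "dz": -9, "wx": 0, "wy": 0, "wz": 0, "grip": 6.5}
    - {"dx": 0, "dy": 0, "dz": -13, "wx": 0, "wy": 0, "wz": 0, "grip": 6.5}

```text
clock: 13.1
eef_pos: [0.4769, -0.3645, 0.1405]
tool_rot: [0.687, 0.727, 0.0, -0.001]
ft_force: [0.8, -0.5, 0.2]
grip_width: 0.0648
grasp_force: 0.0
```

arm_command:
  increments:
    - {"dx": -3, "dy": 0, "dz": -3, "wx": 0, "wy": 0, "wz": 0, "grip": 6.5}
    - {"dx": -3, "dy": 0, "dz": -5, "wx": 0, "wy": 0, "wz": 0, "grip": 6.5}
    - {"dx": -3, "dy": 0, "dz": -5, "wx": 0, "wy": 0, "wz": 0, "grip": 6.5}
    - {"dx": -3, "dy": 0, "dz": -5, "wx": 0, "wy": 0, "wz": 0, "grip": 6.5}

```text
clock: 13.5
eef_pos: [0.4789, -0.3947, 0.1894]
tool_rot: [0.687, 0.727, 0.0, 0.0]
ft_force: [0.7, 0.7, -0.7]
grip_width: 0.065
grasp_force: 0.0
```

```bash
python3 chk.py w7 | head -4; python3 - <<'E'
from h import *
# roll centre on top ring vs pad, wrist and top cameras
for n in("wrist","top"):
    p,d,c=grab(n); W=cloud(d,c)
    hsv=cv2.cvtColor(p,cv2.COLOR_RGB2HSV); h,s=hsv[...,0].astype(int),hsv[...,1]
    b=(h>100)&(h<130)&(s>120)&(d>0)&(np.hypot(W[...,0]-.478,W[...,1]+.364)<.06)
    hi=W[b&(W[...,2]>.024)]; lo=W[b&(W[...,2]<.014)]
    print(n,"core",len(hi),((hi.max(0)+hi.min(0))/2).round(4),np.ptp(hi,axis=0).round(4),"z",np.percentile(hi[:,2],[5,50,95]).round(4),"pad",((lo.max(0)+lo.min(0))/2).round(4),np.ptp(lo,axis=0).round(4))
    if n=="top": cv2.imwrite("pics/top1.png",p[...,::-1])
E
```

```text
[-0.69  0.5   0.28  1.35  0.    0.82] [ 0.01  0.02 -0.04 -0.   -0.   -0.  ] [ 0.4789 -0.3947  0.1894]
pad 2564 [ 479.4 -364.4] res [-1.7 -1.4 -1.3 -1.5 -1.4 -1.3 -1.4 -1.2 -1.2 -1.  -0.9 -1.  -1.1 -0.7
 -0.8 -0.7 -0.7 -0.9 -1.  -1.  -0.8 -0.6 -0.7 -0.8 -0.7 -1.1 -0.9 -0.9
 -1.1 -1.2 -1.  -0.9 -0.9 -1.  -1.  -1.5 -1.4 -1.3 -1.4 -1.7 -1.5 -1.7
wrist core 980 [ 0.4781 -0.3653  0.0295] [0.0406 0.0407 0.0109] z [0.0309 0.0325 0.0337] pad [ 0.4792 -0.3643  0.0091] [0.077  0.0773 0.0087]
top core 84 [ 0.4765 -0.3657  0.0304] [0.0361 0.0351 0.0125] z [0.0272 0.0316 0.0358] pad [ 0.4774 -0.3621  0.0056] [0.0717 0.0714 0.0145]
```

View pics/w7.png

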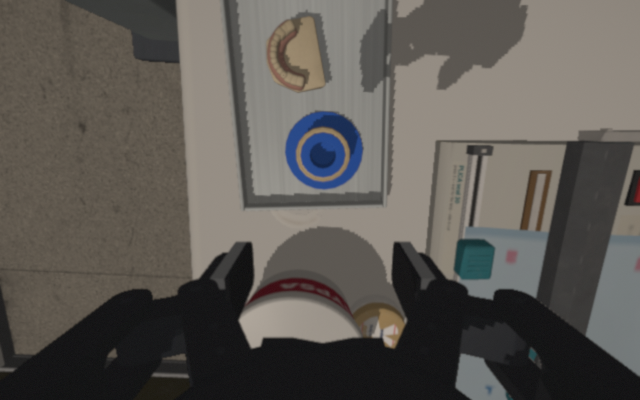

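The roll lies flat and centred on the pad at (323,152), within about 1.5 mm, and the gripper is clear of it. Handing in.

```bash
python3 -c "
from workcell import job; print(job.job_done())"
```

```text
the job is handed in; nothing more can be done
None
```

The job is handed in at about 13.6 s of the 61 s: the latch points at the nub (about 1.27 rad measured), and the spent roll lies flat on the blue pad, centred within about 1.5 mm, with nothing else touched as far as the pictures show.

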